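# Pack up the screwdriver bit case

### The arm

A 6-joint arm with a two-finger parallel gripper is mounted at the origin on the work surface. World frame = base frame: x ahead of the robot, y to its left, z up, the work surface at z = 0. Lengths are in m, angles in rad, forces in N, time in s.
With the tool pointing down it reaches from about 0.275 to 0.875 m from the base axis. Payload 12.5 kg.
Tool frame: the origin (TCP) lies at the very end of the fingers, on their centre line; the grasp point (between the pads) lies 19 mm behind it; z points along the fingers, y is the line along which they close (so a half turn about z gives the same grasp; the last joint's range is limited). The gripper opens to 85 mm and grips with 20 to 120 N. Pads are 22 mm wide; open, the fingers measure 114 mm over their backs; the gripper's body (76 mm by 85 mm) begins 54 mm behind the grasp point. The pads swing forward as they close: fully open they stand 13 mm farther back than shut.
Start: joints at [-1.274, 0.351, 1.652, -0, 1.139, -0.085], TCP at [0.205, -0.51, 0.205] pointing down, gripper open.
Joint ranges: [-2.75, 2.75], [-0.79, 2.1], [0.01, 2.65], [-1.57, 4.71], [0.07, 3.14], [-2.87, 2.87]. Speed limits (rad/s): [2.22, 2.22, 2.79, 3.14, 3.14, 3.14].

### API

Orientations are given as a 3x3 rotation matrix whose columns are the frame's x, y, z axes.
In Python, from bench import manip gives the robot as it stands. Calls block until the motion is done:
- manip.move_ptp(position, orientation): joint-space move of the TCP to a pose.
- manip.move_l(position, attitude=None, max_speed=0.15): straight line of the TCP; attitude=None keeps the orientation; max_speed is the mean speed in m/s.
- manip.move_j(angles): joint-space move.
- manip.set_gripper(opening, effort=None): opening from 0.0 (shut) to 1.0 (fully open); effort is the grip in N (None keeps the last); returns when the fingers have stopped.
- manip.dwell(seconds).
- manip.inverse_kinematics(position, orientation): joint angles nearest the present ones, or None.
- manip.grab_frame(name): name is "scene" or "top"; returns (picture, depth): 420x560x3 uint8, red, green, blue; 420x560 float32, m along the optical axis (not along the pixel's ray), 0 where there is no reading.
- manip.get_calibration(name): a dict with "camera_matrix" (3x3 intrinsics, pixels), "R" (3x3) and "t" (3): a world point X has camera coordinates R X + t. Camera axes: x right, y down, z forward; pixel columns grow to the right and rows downward; lengths in m; the calibration is good to about 2 mm. A picture is of the moment at which its call begins. get_calibration takes no time and is no camera call.
A pose or a line that the arm cannot do raises manip.Unreachable and nothing moves.
- manip.sign_off(): hands the job in; it is judged then, once.
Trained networks look in the newest picture that a camera, given by its name, has taken for a name from the list of things; names that differ only in an ending like _2 or _b are one class to them, and where a whole thing is asked for, a point or a joint stands for the part that bears it (a point fixed in the world has none). Each returns a list of dicts, best first, with "confidence" (0 to 1); they miss things now and then, are a little off and sometimes report something else, mostly with a low value. They report only what shows in the picture. A call takes as long as a camera call. They do not tell look-alikes from the thing itself.
- manip.look_for(camera, name): "at" ([x, y, z] in m, in world coordinates, good to about 4 mm: the middle of the surface that is visible of it).
Readings, each from a call of its own:
- manip.current_time(): time.
- manip.current_qpos(): joint angles.
- manip.current_joint_vel(): joint speeds.
- manip.current_joint_torque(): joint torques, N m.
- manip.current_ee_pos(): TCP position.
- manip.current_tcp_rot(): TCP orientation.
- manip.current_force(): force on the tool from outside, world axes, zero at the start.
- manip.current_ft_torque(): the same for the moment, N m.
- manip.current_grip_width(): opening from 0.0 (shut) to 1.0 (fully open).
- manip.current_grip_force(): force on a finger pad.
Only numpy, scipy, OpenCV 4.12 (cv2) and the standard library are available. Lean on these libraries where they do the work, as an engineer would, in place of code of your own. Each camera call takes 0.05 s, during which the arm holds its last target. There are 200 camera calls.

### The job

Pack up the blue bit case on the bench: with the fingertips, first fold its upright yellow bit holder down flat into the case, and only then push the open lid over and press it fully shut, without slamming it. Do not grip or lift anything: the case stays where it stands, the red hand driver stays in its trough, and the other things on the bench stay where they are.

Things in the scene. Friction and masses are not known exactly. Their poses are not given: they have to be found in the camera images.
- case: Open blue bit case, loose, about 3 kg (light pushes do not shift it). Base 270 x 200 x 55 mm, walls 4 mm. Origin: centre of its underside; x along its long side and both hinge lines, y from its front (yellow latches, carry handle) to the long side where the lid is hinged, z up. Inside at the hinge side stand sockets, tops 49 mm above the bench (below the 55 mm rim), then the driver's trough.
- lid (a joint): Lid angle, rad: 0 = fully shut; 1.6 to 1.85 at the start (standing open, leaning a little outwards); stop at 1.9. Stiff hinge (0.45 N m friction): it stays at any angle where it is left, even almost shut; 1 to 3 N at its free edge moves it. Pushing its outside over towards the case's front, then down, shuts it. It strikes a standing bit holder and cannot shut over it.
- lid_hinge (a point): Middle of the lid's hinge line: in the case frame y = 100 mm, z = 55 mm. Its axes turn with the lid: -y points from hinge to free edge, +z out of the lid's outside face.
- lid_edge (a point): Middle of the lid's free edge on its outside face: 200 mm from the hinge line along the lid and 24 mm outwards. The lid is a blue shell 270 mm (along the hinge) x 200 x 24 mm; its flat outside carries a white label and faces away from the case. Shut, its top is 79 mm above the bench.
- holder (a joint): Bit holder angle, rad: 0 = folded flat inside the case (firm stop); 1.45 to 1.75 at the start (upright); stop at 1.75. It folds towards the lid's hinge side (case +y). It stays at any angle where it is left (0.14 N m friction; 1 to 3 N at its pad moves it).
- holder_hinge (a point): Middle of the bit holder's pivot line, which runs along case x: in the case frame y = -70 mm, z = 34 mm. Its axes turn with the holder: +y points from pivot to free edge, +z out of the face with the bits and the pad (that face looks to the case's front when upright, up when folded).
- holder_pad (a point): Red thumb pad, 44 x 34 mm, mid free edge of the holder, on the face with the bits. Point on its surface, 66 mm from the pivot line, 5.5 mm off the mid-plane. The holder is a yellow plate 222 mm along the pivot, reaching 80 mm from it, 8 mm thick, with steel bits. Upright its edge is 114 mm above the bench; folded, the pad is 40 mm above it, 15 mm below the rim.
- driver: Red hand driver, 157 mm long, 23 mm thick, lying loose in its trough in the case along case x, 37 mm from the case centre towards the hinge; top 33 mm above the bench. Origin: under its middle. Stays there.
- housing_a: Black round connector housing, diameter 34 mm, 38 mm tall, loose, standing just in front of the case (its latch side). Origin: centre of its underside. Leave alone.
- housing_b: Like housing_a. Leave alone.
- housing_c: Like housing_a. Leave alone.
- marker: Black and blue marker pen, 140 mm long, 13 mm thick, lying loose beside the end of the case that is farther from the robot. Origin: under its middle, x along the pen. Leave alone.
- cup: Empty blue plastic cup, 72 mm across, 85 mm tall, loose, standing behind the lid on the hinge side of the case, towards the far end. Origin: centre of its underside. Leave alone.
- water: Clear water bottle with a blue cap, 66 mm across, 210 mm tall, loose, on the left of the bench. Origin: centre of its underside. Leave alone.
- rivet_bin: Blue open-fronted bin of rivets, 160 x 100 x 75 mm, loose, on the left of the bench. Origin: centre of its underside. Leave alone.
- jig: Aluminium riveting jig, 55 mm tall, on a 200 x 160 mm blue mat, fixed to the bench on the right. Origin: centre of the mat's underside. Leave alone.
Mind the look-alikes: they are no part of the job. What is meant by the driver is not purple, and is the larger of those in its own colour.

How it is judged:
By the outcome, as a careful person would: the job done as asked, in the order asked, and still so for the second after the job is handed in, with the robot touching nothing.
It also fails if it takes over 54 s, if anything falls off the work surface, if the arm or the gripper's body presses on something with over 40 N, if the wrist force passes 120 N, or if a joint passes its speed limit or range.

## Working session

There is one attempt and no reset: what is moved stays moved. The work goes in short steps, each a Python script; the robot and the scene stay as the last script left them, time stands still between calls to the robot, and variables do not carry over. Pictures are saved under pics/ and viewed, at most 10 in all, crops included, and the job is handed in when it is done.

```bash
mkdir -p pics; ls; python3 - <<'E'
from bench import manip
import cv2,numpy as np
for c in ("scene","top"):
    p,d=manip.grab_frame(c); cv2.imwrite(f"pics/{c}0.png",p[...,::-1]); np.savez(f"pics/{c}0.npz",p=p,d=d)
    for n in ("case","lid","holder_pad","holder","lid_edge","driver","cup","marker","lid_hinge","holder_hinge","housing_a"):
        print(c,n,[(np.round(r["at"],3).tolist(),round(r["confidence"],2)) for r in manip.look_for(c,n)[:4]])
    k=manip.get_calibration(c); print(k)
print(manip.current_time())
E
```

```text
pics
scene case [([0.508, 0.093, 0.05], 0.66)]
scene lid [([0.491, 0.151, 0.157], 0.65)]
scene holder_pad [([0.541, -0.062, 0.105], 0.64)]
scene holder [([0.535, -0.059, 0.106], 0.78), ([0.492, 0.149, 0.154], 0.23)]
scene lid_edge [([0.494, 0.149, 0.154], 0.93)]
scene driver [([0.295, -0.196, 0.015], 0.83)]
scene cup [([0.57, 0.244, 0.05], 0.87), ([0.54, -0.058, 0.107], 0.31)]
scene marker [([0.676, 0.046, 0.009], 0.74)]
scene lid_hinge [([0.493, 0.15, 0.155], 0.86), ([0.677, 0.047, 0.012], 0.54), ([0.537, -0.057, 0.108], 0.42)]
scene holder_hinge [([0.541, -0.06, 0.104], 0.62)]
scene housing_a [([0.615, -0.138, 0.02], 0.77), ([0.464, -0.162, 0.02], 0.62), ([0.555, -0.149, 0.024], 0.57)]
{'camera_matrix': array([[451.55787539,   0.        , 275.03874045],
       [  0.        , 451.55787539, 207.32402806],
       [  0.        ,   0.        ,   1.        ]]), 'R': array([[ 0.17776836,  0.98394482,  0.01584277],
       [ 0.82490179, -0.14021699, -0.54760955],
       [-0.53659616,  0.11041638, -0.836584  ]]), 't': array([-0.0414157 , -0.39184559,  1.53144582])}
top case [([0.503, 0.072, 
[... 409 characters left out ...]
.04], 0.87), ([0.596, -0.13, 0.03], 0.45)]
top marker [([0.676, 0.042, 0.011], 0.66)]
top lid_hinge [([0.482, 0.149, 0.15], 0.77)]
top holder_hinge [([0.513, -0.058, 0.101], 0.79), ([0.486, 0.151, 0.148], 0.55)]
top housing_a [([0.449, -0.158, 0.029], 0.72), ([0.6, -0.133, 0.026], 0.66), ([0.544, -0.15, 0.024], 0.53)]
{'camera_matrix': array([[516.09382427,   0.        , 272.35055711],
       [  0.        , 516.09382427, 206.85643639],
       [  0.        ,   0.        ,   1.        ]]), 'R': array([[ 0.02384776, -0.99966547, -0.01001131],
       [-0.9800113 , -0.02139812, -0.19778767],
       [ 0.19750728,  0.01452799, -0.98019376]]), 't': array([-0.05151957,  0.54869142,  1.28648178])}
1.2
```

View pics/scene0.png

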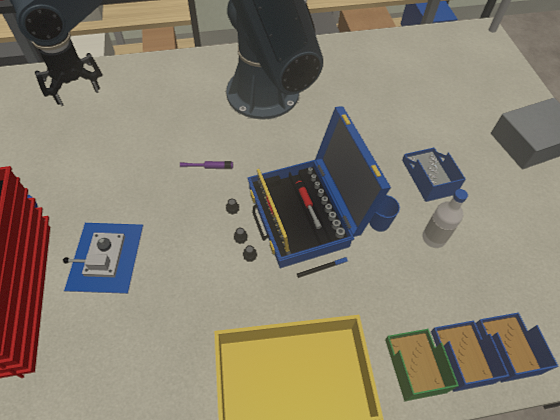

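View pics/top0.png

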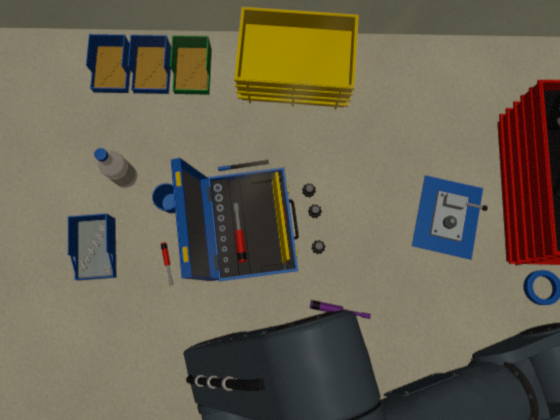

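Both views show the case with its lid leaning outwards on the left (top view x≈175–210), the yellow holder upright (top ~(282,215)), and housings in front at (310,190), (315,211) and (318,247). Red/purple drivers in the top view are at (240,232) in the trough (larger, red, so this is the driver), (167,262) (small red, behind the lid) and (340,308) (purple). Next I'll fit the case frame from depth.

```bash
cat > h.py <<'E'
import numpy as np,cv2
from bench import manip
def cloud(c,p,d):
    k=manip.get_calibration(c);K=k["camera_matrix"]
    v,u=np.indices(d.shape); X=np.stack([(u-K[0,2])*d/K[0,0],(v-K[1,2])*d/K[1,1],d],-1)
    return (X-k["t"])@k["R"]
E
python3 - <<'E'
from h import *
C=None
for c in ("top","scene"):
    z=np.load(f"pics/{c}0.npz");p,d=z["p"],z["d"];W=cloud(c,p,d)
    hsv=cv2.cvtColor(p,cv2.COLOR_RGB2HSV);H,S,V=[hsv[...,i].astype(int) for i in range(3)]
    roi=(d>0)&(W[...,0]>.3)&(W[...,0]<.7)&(W[...,1]>-.12)&(W[...,1]<.22)
    blue=roi&(H>100)&(H<125)&(S>120)
    rim=blue&(abs(W[...,2]-.055)<.008)
    r=cv2.minAreaRect(W[rim][:,:2].astype(np.float32)*1000); print(c,"rim",rim.sum(),r,np.median(W[rim][:,2]))
    print(np.round(cv2.boxPoints(r)))
    # sharp edges in a trial frame
    a=np.deg2rad(r[2]);a=(a+np.pi/4)%(np.pi/2)-np.pi/4
    ex,ey=np.array([np.cos(a),np.sin(a)]),np.array([-np.sin(a),np.cos(a)])
    q=W[rim][:,:2]; print("yaw",a,"x pct",np.percentile(q@ex,[0.5,2,98,99.5]),"y",np.percentile(q@ey,[.5,2,98,99.5]))
    yel=roi&(H>18)&(H<35)&(S>120)&(W[...,2]>.05)&(W[...,1]<0.02); Y=W[yel]
    print("holder n",len(Y),"z",np.percentile(Y[:,2],[2,50,98]),"ex",np.percentile(Y[:,:2]@ex,[1,99]))
    for lo in np.arange(.05,.125,.01):
        m=(Y[:,2]>lo)&(Y[:,2]<=lo+.01)
        if m.sum()>3: print("  z",round(lo,3),m.sum(),np.round(np.percentile(Y[m][:,:2]@ey,[5,50,95]),4))
    L=W[roi&(W[...,2]>.09)&((W[...,:2]@ey)>.1)]
    L=L.astype(float);yy=L[:,:2]@ey
    for lo in np.arange(.09,.28,.02):
        m=(L[:,2]>lo)&(L[:,2]<=lo+.02)
        if m.sum()>3: print("  lid z",round(lo,3),m.sum(),np.round(np.percentile(yy[m],[5,50,95]),4),np.round(np.percentile(L[m][:,:2]@ex,[1,99]),3))
    red=roi&((H<6)|(H>174))&(S>150)&(W[...,2]>.06);print("pad",red.sum(),W[red].mean(0) if red.any() else None)
p=np.load("pics/scene0.npz")["p"];t=np.load("pics/top0.npz")["p"]
cv2.imwrite("pics/crop1.png",np.hstack([cv2.resize(p[100:280,220:410],(400,380),interpolation=2),cv2.resize(t[145:325,150:340],(400,380),interpolation=2)])[...,::-1])
E
```

```text
top rim 1352 ((499.6817626953125, 61.37525939941406), (272.0369567871094, 299.8528747558594), 8.571419715881348) 0.055861099633347164
[[ 343.  189.]
 [ 388. -107.]
 [ 657.  -67.]
 [ 612.  230.]]
yaw 0.14959949561248642 x pct [0.36741401 0.3679667  0.63663371 0.63816884] y [-0.16279128 -0.16196123  0.05865425  0.05908223]
holder n 580 z [0.05258176 0.10933277 0.11758807] ex [0.39428273 0.61156143]
  z 0.05 49 [-0.1315 -0.1305 -0.1297]
  z 0.06 40 [-0.1322 -0.1316 -0.1308]
  z 0.07 41 [-0.1333 -0.1326 -0.132 ]
  z 0.08 50 [-0.1344 -0.1337 -0.1327]
  z 0.09 56 [-0.1358 -0.1348 -0.1341]
  z 0.1 63 [-0.1449 -0.1363 -0.1354]
  z 0.11 281 [-0.1443 -0.1404 -0.1368]
pad 0 None
scene rim 1222 ((507.3836975097656, 23.603469848632812), (276.3938903808594, 225.3468780517578), 8.730578422546387) 0.0535919485907225
[[ 354.  114.]
 [ 388. -109.]
 [ 661.  -67.]
 [ 627.  156.]]
yaw 0.15237733907700712 x pct [0.36882234 0.37048892 0.64070153 0.64154526] y [-0.16617577 -0.16539549  0.05775591  0.05861204]
holder n 307 z [0.06020323 0.11071605 0.11549263] ex [0.39789177 0.61479469]
  z 0.05 7 [-0.1403 -0.1385 -0.1344]
  z 0.06 9 [-0.1405 -0.1364 -0.1335]
  z 0.07 5 [-0.1412 -0.1396 -0.1368]
  z 0.08 7 [-0.1428 -0.1422 -0.1367]
  z 0.09 18 [-0.1443 -0.1435 -0.1379]
  z 0.1 74 [-0.1456 -0.1444 -0.1378]
  z 0.11 187 [-0.1453 -0.1421 -0.1384]
pad 22 [ 0.51934571 -0.06795659  0.09627411]
```

View pics/crop1.png

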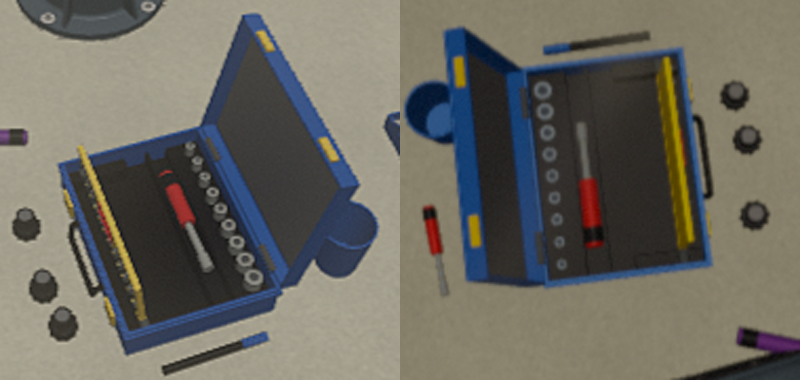

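The driver is the red one lying in the trough (right crop ~(588,195)). The small red one outside the case at (432,250) and the purple one are look-alikes. The case frame fits well, so next I'll fit the lid angle and check IK for the waypoints.

```bash
cat >> h.py <<'E'
A=.151; EX=np.array([np.cos(A),np.sin(A),0]);EY=np.array([-np.sin(A),np.cos(A),0]);EZ=np.array([0,0,1.])
CX,CY=.504,-.0630      # case origin along EX, EY
def w(x,y,z): return EX*(CX+x)+EY*(CY+y)+EZ*z   # case -> world
HW=.011                # half finger width along case y
def hold(th,r=.070,off=.0055): # TCP, front-side finger corner... at pad
    return w(0,-.070+r*np.cos(th)-off*np.sin(th)-HW,.034+r*np.sin(th)+off*np.cos(th))
def lid(th,r=.185,off=.024):
    return w(0,.100-r*np.cos(th)+off*np.sin(th)+HW,.055+r*np.sin(th)+off*np.cos(th))
R1=np.stack([EY,EX,-EZ],1); R2=np.stack([-EY,-EX,-EZ],1)
E
python3 - <<'E'
from h import *
for c in ("top","scene"):
    z=np.load(f"pics/{c}0.npz");p,d=z["p"],z["d"];W=cloud(c,p,d)
    x,y,zz=W@EX-CX,W@EY-CY,W[...,2]
    m=(d>0)&(abs(x)<.12)&(y>.06)&(y<.2)&(zz>.09)&(zz<.27)
    for lo in np.arange(.09,.27,.02):
        k=m&(zz>lo)&(zz<=lo+.02)
        if k.sum()>3: print(c,round(lo,3),k.sum(),np.round(np.percentile(y[k],[5,50,95]),4))
    k=m&(p.max(-1)<90)&(zz<.23)
    print("slope",np.polyfit(zz[k],y[k],1), "ztop",zz[m].max())
for n,P in [("h0",hold(1.75)-.03*EY),("h_end",hold(0)),("l0",lid(1.85)+.04*EY),("l0up",lid(1.85)+.04*EY+.1*EZ),("l_end",lid(0))]:
    for R in (R1,R2):
        q=manip.inverse_kinematics(P,R); print(n,P.round(3),None if q is None else np.round(q,2))
E
```

```text
top 0.09 244 [0.1255 0.128  0.1304]
top 0.11 251 [0.1294 0.1317 0.1338]
top 0.13 264 [0.1335 0.1355 0.1376]
top 0.15 282 [0.137  0.1394 0.1414]
top 0.17 292 [0.1409 0.1431 0.1451]
top 0.19 26 [0.1439 0.1447 0.1453]
top 0.23 571 [0.1372 0.1526 0.1597]
top 0.25 572 [0.1371 0.1441 0.1559]
slope [0.18762593 0.10924601] ztop 0.2620421476230214
scene 0.09 329 [0.1263 0.1291 0.1316]
scene 0.11 355 [0.1299 0.133  0.1352]
scene 0.13 352 [0.1341 0.1366 0.1392]
scene 0.15 367 [0.1377 0.1403 0.1425]
scene 0.17 393 [0.1415 0.1441 0.1465]
scene 0.19 410 [0.1454 0.1478 0.1504]
scene 0.21 185 [0.1486 0.1504 0.1518]
scene 0.23 541 [0.1372 0.15   0.1601]
scene 0.25 201 [0.1368 0.1421 0.1503]
slope [0.18620154 0.11050472] ztop 0.2563008483579028
h0 [ 0.527 -0.114  0.102] [-0.3   0.46  1.77 -0.    0.91 -0.45]
h0 [ 0.527 -0.114  0.102] [-0.3   0.46  1.77 -0.    0.91  2.69]
h_end [0.509 0.003 0.04 ] [-0.09  0.52  1.88 -0.    0.74 -0.24]
h_end [0.509 0.003 0.04 ] None
l0 [0.474 0.236 0.226] [ 0.37  0.29  1.68 -0.    1.17  0.22]
l0 [0.474 0.236 0.226] None
l0up [0.474 0.236 0.326] [ 0.37  0.21  1.53 -0.    1.39  0.22]
l0up [0.474 0.236 0.326] None
l_end [ 0.519 -0.06   0.079] [-0.2   0.47  1.83 -0.    0.84 -0.35]
l_end [ 0.519 -0.06   0.079] [-0.2   0.47  1.83 -0.    0.84  2.79]
```

The lid angle is 1.755 rad, and its hinge and outer edge agree with the frame. Now folding the holder.

```bash
python3 - <<'E'
from h import *
manip.set_gripper(0.0)
s=hold(1.72)-.03*EY
manip.move_ptp(s+.06*EZ,R1); manip.move_l(s,max_speed=.15)
f0=manip.current_force();print("t",manip.current_time(),f0.round(1))
for th in (1.6,1.3,1.0,.7,.45,.2,.06,0):
    manip.move_l(hold(th),max_speed=.12 if th>.3 else .05)
    print(th,(manip.current_force()-f0).round(1),manip.current_ee_pos().round(4))
P=hold(0)
for i in range(1,8):
    f=(manip.current_force()-f0)[2]
    if f>12: break
    manip.move_l(P-.001*i*EZ,max_speed=.02)
print(i,f,manip.current_ee_pos().round(4),hold(0).round(4))
manip.move_l(manip.current_ee_pos()+.28*EZ,max_speed=.25)
p,d=manip.grab_frame("scene"); np.savez("pics/scene1.npz",p=p,d=d)
cv2.imwrite("pics/scene1.png",cv2.resize(p[80:300,200:420],(600,600),interpolation=2)[...,::-1])
print("t",manip.current_time())
E
```

```text
t 4.3833 [1.  0.1 0.3]
1.6 [-1.1 -0.  -0.8] [ 0.5215 -0.0739  0.1044]
1.3 [-1.4  0.3 -0.3] [ 0.518  -0.0534  0.103 ]
1.0 [-0.4 -0.1 -0.7] [ 0.5149 -0.0338  0.0958]
0.7 [-1.4  0.4 -0.3] [ 0.5122 -0.017   0.0831]
0.45 [-1.3 -0.3 -0.7] [ 0.5106 -0.0066  0.0692]
0.2 [-0.6  0.4 -0.2] [5.097e-01 3.000e-04 5.310e-02]
0.06 [-0.9  0.   0.2] [0.5092 0.0023 0.0434]
0 [-1.1 -0.1  0. ] [0.5093 0.0027 0.0393]
7 -0.5038767036863518 [0.5094 0.0027 0.0324] [0.5094 0.0027 0.0395]
t 10.2917
```

View pics/scene1.png

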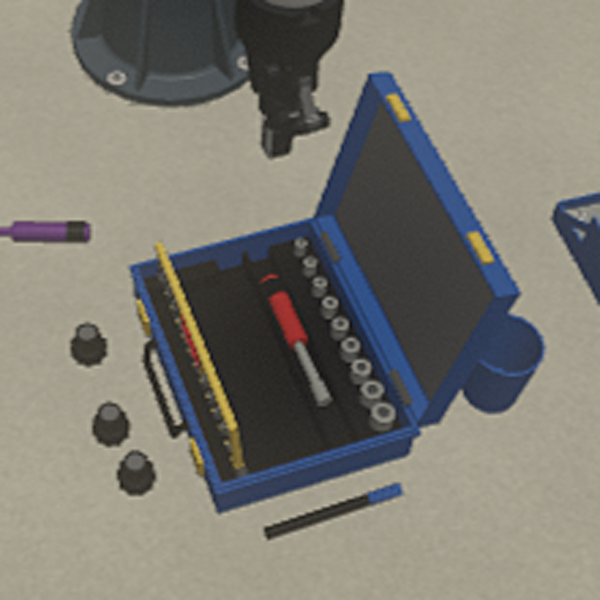

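The picture shows the holder still upright (edge from (160,245) to (240,460) in the crop). The fingers passed over it, and they look open. Checking the gripper state.

```bash
python3 - <<'E'
from h import *
print(manip.current_grip_width(),manip.current_ee_pos(),manip.current_tcp_rot().round(3),EX)
manip.set_gripper(0.0,effort=40); print(manip.current_grip_width(),manip.current_grip_force(),manip.current_time())
k=manip.get_calibration("scene")
P=manip.current_ee_pos()
c=k["R"]@P+k["t"];u=k["camera_matrix"]@c;print("tcp px",u[:2]/u[2],"crop",(u[:2]/u[2]-[200,80])*600/220)
p,d=manip.grab_frame("scene"); W=cloud("scene",p,d)
m=(d>0)&(np.linalg.norm(W[...,:2]-P[:2],axis=-1)<.08)&(W[...,2]>.2)&(W[...,2]<P[2]+.06)
print("gripper pts",W[m].min(0),np.sort(W[m][:,2])[:5],"case-rel",np.percentile((W[m]-P)@EX,[1,99]),np.percentile((W[m]-P)@EY,[1,99]))
z=cv2.resize(p[60:180,230:390],(800,600),interpolation=2);cv2.imwrite("pics/grip.png",z[...,::-1])
E
```

```text
-0.0020047226902250976 [0.50884006 0.00269334 0.3111783 ] [[-0.15   0.989 -0.002]
 [ 0.989  0.15   0.   ]
 [ 0.001 -0.002 -1.   ]] [0.98862115 0.15042683 0.        ]
-0.0013081530990402056 0.0 10.5083
tcp px [300.69837417 142.61413463] crop [274.63192956 170.76582172]
gripper pts [ 0.50449886 -0.01020344  0.33678222] [0.33678222 0.3394288  0.34059458 0.34211704 0.34239982] case-rel [-0.00610235  0.01553459] [-0.01263553  0.00894872]
```

View pics/grip.png

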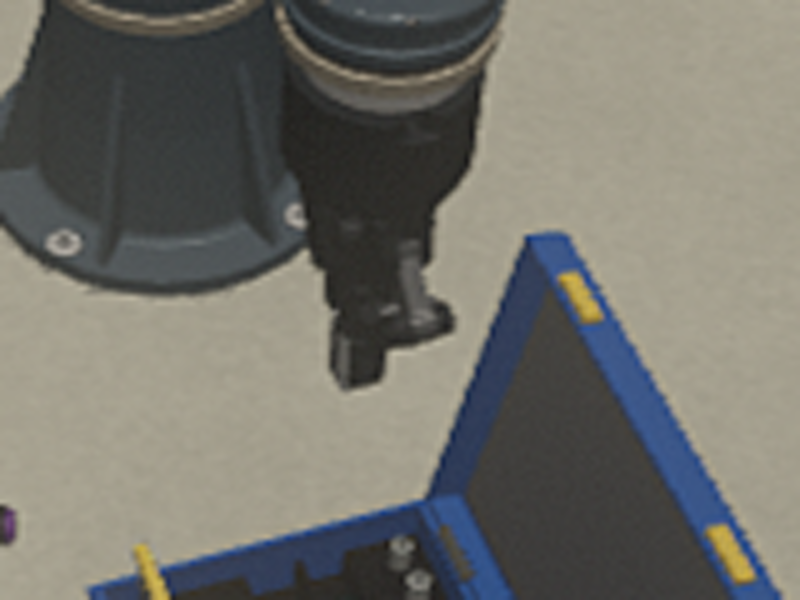

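The fingers are shut, but the visible tips end at about z 0.335 while the TCP reads 0.311. So the real tips sit about 24 mm behind the reported TCP, which explains the miss with no contact. I'll apply that offset and let the contact force check it.

```bash
cat >> h.py <<'E'
TOFF=np.array([0,0,.023])   # visible tips lie this far above the reported TCP
E
python3 - <<'E'
from h import *
s=hold(1.72)-.03*EY-TOFF
manip.move_l(s+.24*EZ-.02*EY,max_speed=.3);manip.move_l(s,max_speed=.2)
manip.dwell(.2);f0=manip.current_force()
for th in (1.6,1.3,1.0,.7,.45,.2,.06,0):
    manip.move_l(hold(th)-TOFF,max_speed=.12 if th>.3 else .05)
    f=manip.current_force()-f0; print(th,f.round(1),manip.current_ee_pos().round(4))
    if np.linalg.norm(f)>30: break
P=hold(0)-TOFF
for i in range(1,8):
    f=(manip.current_force()-f0)[2]
    if f>12: break
    manip.move_l(P-.001*i*EZ,max_speed=.02)
print(i,f,manip.current_ee_pos().round(4),P.round(4))
manip.move_l(manip.current_ee_pos()+.30*EZ,max_speed=.25)
p,d=manip.grab_frame("scene"); np.savez("pics/scene2.npz",p=p,d=d)
cv2.imwrite("pics/scene2.png",cv2.resize(p[80:300,200:420],(600,600),interpolation=2)[...,::-1])
W=cloud("scene",p,d);hsv=cv2.cvtColor(p,cv2.COLOR_RGB2HSV)
x,y=W@EX-CX,W@EY-CY
m=(abs(x)<.12)&(y>-.09)&(y<.02)&(hsv[...,0]>18)&(hsv[...,0]<35)&(hsv[...,1]>120)
print("yellow",m.sum(),np.percentile(W[m][:,2],[5,50,95]) if m.any() else 0, np.percentile(y[m],[5,95]) if m.any() else 0)
print("t",manip.current_time())
E
```

```text
1.6 [ 0.1 -0.4  0.7] [ 0.5212 -0.0739  0.081 ]
1.3 [ 0.3 -0.1  0.2] [ 0.5179 -0.0533  0.0799]
1.0 [ 0.1 -0.   0.2] [ 0.5148 -0.0337  0.0727]
0.7 [ 0.8 -0.2 -0.1] [ 0.5121 -0.017   0.06  ]
0.45 [ 0.  -0.2  0.5] [ 0.5105 -0.0066  0.0462]
0.2 [ 0.2 -0.1  0. ] [5.096e-01 3.000e-04 3.010e-02]
0.06 [-0.1 -0.5  0.9] [0.5092 0.0022 0.0203]
0 [ 0.5 -0.6  1.2] [0.5092 0.0027 0.0163]
7 14.381314216127132 [0.5095 0.0027 0.0113] [0.5094 0.0027 0.0165]
yellow 1617 [0.03188015 0.03669779 0.04046949] [-0.07175879  0.00683126]
t 18.45
```

View pics/scene2.png

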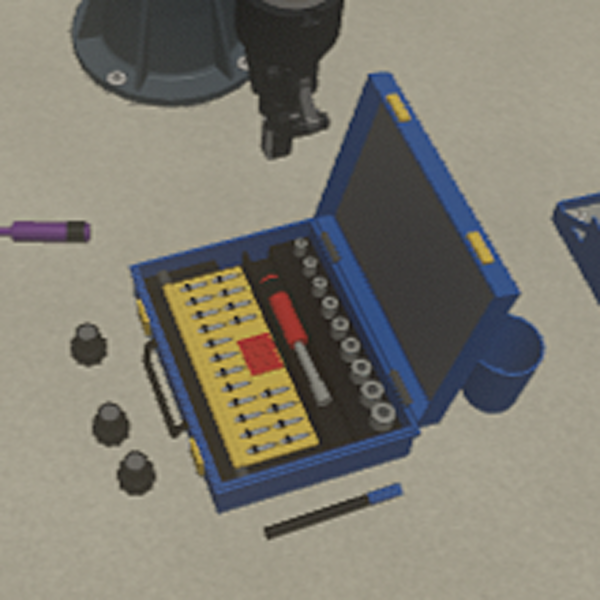

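The holder is folded flat: the yellow plate is at z≈0.037, the pad at crop (260,355) is visible, and nothing else moved. The pad contact puts the tip offset at about 26–28 mm. Now closing the lid.

```bash
sed -i 's/0,0,.023/0,0,.027/' h.py; python3 - <<'E'
from h import *
r=.178; L=lambda th:lid(th,r)-TOFF
s=L(1.755)+.035*EY
p0=manip.current_ee_pos()
manip.move_l([s[0],s[1],p0[2]+.01],max_speed=.25);manip.move_l(s,max_speed=.2)
manip.dwell(.2);f0=manip.current_force();print(manip.current_time())
for th in list(np.arange(1.7,.35,-.15))+[.25,.15,.08,.04,0]:
    manip.move_l(L(th),max_speed=.15 if th>.4 else .06 if th>.1 else .03)
    f=manip.current_force()-f0; print(round(th,2),f.round(1),manip.current_ee_pos().round(3))
    if np.linalg.norm(f)>35: break
P=L(0)
for i in range(1,9):
    f=(manip.current_force()-f0)[2]
    if f>18: break
    manip.move_l(P-.001*i*EZ,max_speed=.02)
print(i,f,manip.current_ee_pos().round(4),P.round(4),manip.current_time())
manip.move_l(manip.current_ee_pos()+.2*EZ,max_speed=.2)
for c in("scene","top"):
    p,d=manip.grab_frame(c)
    W=cloud(c,p,d);x,y,z=W@EX-CX,W@EY-CY,W[...,2]
    m=(d>0)&(abs(x)<.12)&(abs(y)<.09)&(z<.13)
    for a in(-.08,0,.08):
        k=m&(abs(y-a)<.01)
        if k.any(): print(c,a,np.percentile(z[k],[5,50,95]).round(4))
    cv2.imwrite(f"pics/{c}3.png",p[...,::-1])
print(manip.current_time())
a,b=[cv2.imread(f"pics/{c}3.png") for c in("scene","top")]
cv2.imwrite("pics/end.png",np.hstack([cv2.resize(a[80:300,200:420],(400,400)),cv2.resize(b[130:350,130:350],(400,400))]))
E
```

```text
20.4083
1.7 [0.  1.1 0.9] [0.484 0.169 0.202]
1.55 [ 1.4  0.6 -0. ] [0.488 0.144 0.206]
1.4 [0.5 0.1 0.9] [0.492 0.117 0.207]
1.25 [ 0.4  0.6 -0.9] [0.496 0.091 0.204]
1.1 [0.2 1.  0.5] [0.5   0.065 0.198]
0.95 [0.3 0.4 0.4] [0.504 0.04  0.187]
0.8 [0.1 0.2 1. ] [0.507 0.018 0.172]
0.65 [0.4 0.3 0.9] [ 0.51  -0.002  0.155]
0.5 [-0.5  0.9  0.5] [ 0.513 -0.02   0.135]
0.35 [0.2 0.6 0.3] [ 0.515 -0.034  0.111]
0.25 [ 0.6 -0.1  0.7] [ 0.516 -0.041  0.095]
0.15 [ 0.6  0.9 -0.1] [ 0.517 -0.047  0.078]
0.08 [0.1 0.8 0.7] [ 0.517 -0.05   0.066]
0.04 [-0.   0.8  1.7] [ 0.518 -0.052  0.059]
0 [-2.1  1.7  9.8] [ 0.518 -0.053  0.052]
2 23.02772110821296 [ 0.5182 -0.0527  0.0523] [ 0.5178 -0.0527  0.052 ] 26.625
scene -0.08 [0.0749 0.0776 0.0807]
scene 0 [0.075  0.0783 0.0818]
scene 0.08 [0.0745 0.0779 0.0808]
top 0 [0.0765 0.0807 0.0849]
top 0.08 [0.0753 0.0794 0.0834]
27.8833
```

View pics/end.png

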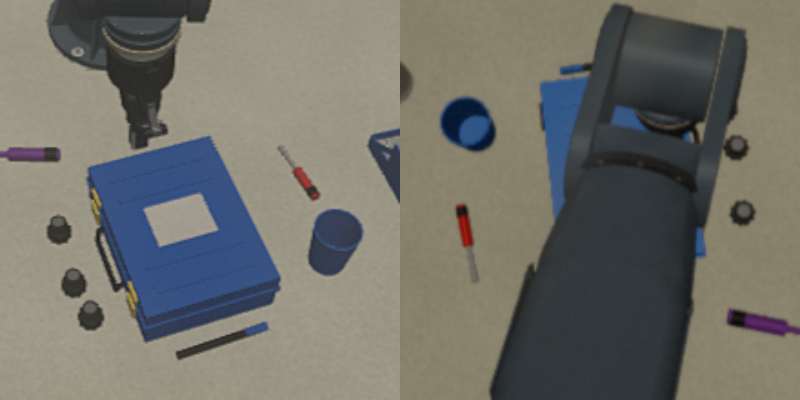

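The lid is shut flat: its top is at about 0.078 m at the front, middle and back, and it was pressed with 23 N. The housings, marker, cup and look-alike drivers are where they were, and the arm is clear.

```bash
python3 -c "
from bench import manip
print(manip.sign_off())"
```

```text
the job is handed in; nothing more can be done
None
```

The job is handed in at about 28 s of the 54 s allowed: the bit holder was folded flat on the second try (the first pass missed it without contact), then the lid was pushed over and pressed fully shut, and nothing else on the bench looked moved in the last pictures.

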